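Set up the bench wire winder

ROBOT

A 6-joint arm with a two-finger parallel gripper is mounted at the origin on the work surface. World frame = base frame: x ahead of the robot, y to its left, z up, the work surface at z = 0. Lengths are in mm, angles in rad, forces in N, time in s.
With the tool pointing down it reaches from about 350 to 925 mm from the base axis. Payload 6.4 kg.
Tool frame: the origin (TCP) lies on the centre line of the jaws, within the pads' length; the fingertips stand 11 mm ahead of it and the grasp point (between the pads) lies 8 mm behind it; z points along the fingers, y is the line along which they close (so a half turn about z gives the same grasp; the last joint's range is limited). The gripper opens to 94 mm and grips with 3 to 60 N. Pads are 16 mm wide; open, the fingers measure 119 mm over their backs; the gripper's body (75 mm by 177 mm) begins 78 mm behind the grasp point.
Start: joints at [1.014, 0.245, 1.558, -0, 1.339, -0.174], TCP at [242.786, 602.967, 216.455] pointing down, gripper open.
Joint ranges: [-3.13, 3.13], [-1.02, 2.26], [0.13, 2.54], [-0.95, 4.09], [0.21, 2.88], [-2.74, 2.74]. Speed limits (rad/s): [2.57, 2.57, 3.14, 3.14, 3.14, 3.14].

INTERFACE

Orientations are given as a unit quaternion [w, x, y, z].
In Python, from rig import status, eyes, ticket gives the robot as it stands.
- The arm moves only by the tool arm_command, never from a script. Its argument "series" is a list that holds one entry, the list of rows, each a list of 7 numbers: the finger opening in mm, from 0 to 94, then the shift along the tool's x, y, z in mm, then the turn, a rotation vector about the tool's x, y, z in degrees. In form: [[[gripper, x, y, z, rx, ry, rz], ...]]. A call has 1 to 5 rows; each row shifts and turns the commanded pose from where the row before left it, along the tool's axes as they then stand; what a row does not reach is not made up. A row lasts 1/8 s, in which the tool goes at most 62.5 mm and 10.7 degrees, less where a joint would pass 70% of its speed; a pose out of reach is approached as far as the arm can. A call with a gripper value outside its range is refused whole. The fingers move at their own pace and stop on an object; "grip_force" is the grip in N (left out, the last holds). Time passes only in rows, so rows that do not move let the fingers close. It gives the time, the measured TCP pose, the force, the opening and the grip force at its end, in the units of the state.
- status.get_obs(): the state, without advancing time (a new reading comes with each control period).
- eyes.camera(name): name is "side" or "top" or "wrist"; returns (picture, depth): 400x640x3 uint8, blue, green, red; 400x640 float32, mm along the optical axis (not along the pixel's ray), 0 where there is no reading.
- eyes.camera_params(name): a dict with "vertical_fov" (degrees; the focal length in pixels is half the picture's height over the tangent of half this angle, whatever the lens; pixels are square), "cx", "cy" (the principal point, pixels), "k1" (the pictures are not rectified: a ray, as slopes to the right and down, at radius r is drawn at 1 + k1 r^2 times it, then the intrinsics apply), "R" (3x3) and "t" (3): a world point X has camera coordinates R X + t. Camera axes: x right, y down, z forward; pixel columns grow to the right and rows downward; lengths in mm; the calibration is good to about 2 mm. A picture is of the moment at which its call begins: read the wrist's pose just before it. camera_params takes no time and is no camera call; for the wrist camera it gives the pose at the moment of the call.
- ticket.job_done(): hands the job in; it is judged then, once.
The state is a dict: "time_s": time; "joints": joint angles; "qvel": joint speeds; "effort": joint torques, N m; "tcp_pos": TCP position; "eef_rot": TCP orientation; "ft_force": force on the tool from outside, world axes, zero at the start; "ft_torque": the same for the moment, N m; "opening": finger opening in mm; "gripper_force": force on a finger pad.
Only numpy, scipy, OpenCV 4.12 (cv2) and the standard library are available. Lean on these libraries where they do the work, as an engineer would, in place of code of your own. Each camera call takes 0.05 s, during which the arm holds its last target. There are 200 camera calls.

TASK

Set up the wire winder: leaving its lever in the park notch for now, slide the broad flange ring down the slanting spindle until it is fully home, then the small collar down on top of it, fully home too. Only then throw the lever out of park into the notch marked by the arrow, so that it stays there when you let go. Leave the mug, the glue bottle and the wire spool where they are.

Things in the scene. Friction and masses are not known exactly. Their poses are not given: they have to be found in the camera images.
- winder: Fixed bench winder, 320 mm wide, 250 deep, 165 high; its grey deck slopes 0.48 rad (27.5 deg) down towards the robot's left. Origin: on the table under the deck's middle, which is 110 mm up; x from the deck's low front to its high rear, z up, y to the winder's left seen from its low front. Spindle on the deck's left half (far from the robot), lever and gate plate on its right half.
- spindle: Steel post, square to the deck (leaning 27.5 deg towards its low front), 11 mm in diameter, 50 mm long, top 8 mm tapered. Origin: on its axis, on top of its round shoulder (28 mm in diameter, 10 mm above the deck), where the first ring comes home; z points up along the post, y to the winder's left.
- flange: Broad plain aluminium ring, 50 mm outer diameter, 12 mm thick, bore 15 mm, lying flat on the table at the start. Origin: centre of its underside; z along its axis.
- flange_center (a point): Centre of the broad flange ring (on its axis, at half its thickness). Home: 6 mm above the spindle's shoulder.
- collar: Small plain aluminium ring, 32 mm outer diameter, 18 mm high, bore 15 mm, lying flat on the table at the start. Origin: centre of its underside; z along its axis.
- collar_center (a point): Centre of the small collar (on its axis, at half its height). Home on the flange: 21 mm above the spindle's shoulder.
- selector (a joint): Lever angle, rad. 0: square to the deck; it swings only sideways (plane of deck normal and winder y) and grows to the winder's left, towards the spindle. Pivot inside the case: 75 mm below the deck square to it, on the deck's mid line at winder y = -75 mm. Sprung detents: park -0.60 (right end, where it starts), -0.20, 0.20, 0.60; stops at +-0.66. Up to about 6 N at the ball.
- selector_grip (a point): Centre of the black ball knob, 26 mm in diameter, on the end of the lever's 10 mm steel rod, 130 mm from the pivot (32 to 55 mm above the deck). Its z points out along the rod, its x up the slope of the deck, y across to the left.
- arrow_tag: Dark steel arrow, 34 mm long, 5 thick, on the gate plate 44 mm up the slope from the lever's slot, its head pointing at the marked notch, one of the three working notches. Its origin has that notch's winder y: 15 mm right, 15 left or 51 left of the pivot, for lever angles -0.20, 0.20, 0.60. The other two working notches have a round 9 mm stud there, park has nothing.
- mug: White mug, 80 mm wide, 90 mm high, bystander. Origin: centre of its underside.
- glue: White glue bottle with black cap, 36 mm wide, 85 mm high, bystander. Origin: centre of its underside.
- wire_spool: Copper wire spool, 44 mm wide, 30 mm high, bystander. Origin: centre of its underside.
Things that resemble listed ones, but are neither listed nor needed, are in the scene too. What is shaped like the flange but blue or pink is not meant.

How it is judged:
By the outcome, as a careful person would: the job done as asked, in the order asked, and still so for the second after the job is handed in, with the robot touching nothing.
It also fails if it takes over 72 s, if anything falls off the work surface, if the arm or the gripper's body presses on something with over 40 N, if the wrist force passes 120 N, or if a joint passes its speed limit or range.

## Working session

There is one attempt and no reset: what is moved stays moved. The work goes in short steps, Python scripts to look and compute and a tool call to move; the robot and the scene stay as the last step left them, time stands still between calls to the robot, and variables do not carry over. Pictures are saved under pics/ and viewed, at most 10 in all, crops included, and the job is handed in when it is done.

Besides the shell and the picture viewer there is one more tool, called after ">>>" by a JSON object that holds its "method" and its "body", one argument or row to a line. arm_command: Moves the arm, as the interface text tells. Its arguments: {"type":"object","properties":{"series":{"type":"array"},"grip_force":{"type":"number"}},"required":["series"]}

```bash
ls; mkdir -p pics; cat > h.py <<'E'
import numpy as np, cv2
from rig import status, eyes, ticket
from scipy.spatial.transform import Rotation as Rn
def shot(n):
    p=eyes.camera_params(n); im,d=eyes.camera(n); return im,d,p
def K(p):
    f=200/np.tan(np.radians(p["vertical_fov"])/2); return np.array([[f,0,p["cx"]],[0,f,p["cy"]],[0,0,1]]),np.array([p["k1"],0,0,0,0.])
def rays(uv,p):
    k,dc=K(p); q=cv2.undistortPoints(np.array(uv,float).reshape(-1,1,2),k,dc)[:,0]
    return np.c_[q,np.ones(len(q))]
def pts(uv,z,p):  # camera depth -> world
    return (rays(uv,p)*np.array(z).reshape(-1,1)-np.array(p["t"]))@np.array(p["R"])
def plane(uv,p,n,c): # ray onto plane n.X=c
    R=np.array(p["R"]);o=-R.T@np.array(p["t"]);d=rays(uv,p)@R
    n=np.array(n,float); return o+d*((c-n@o)/(d@n))[:,None]
def proj(X,p):
    k,dc=K(p); return cv2.projectPoints(np.array(X,float).reshape(-1,1,3),cv2.Rodrigues(np.array(p["R"]))[0],np.array(p["t"],float),k,dc)[0][:,0]
def cloud(d,p):
    v,u=np.mgrid[0:400,0:640]; return pts(np.c_[u.ravel(),v.ravel()],d.ravel(),p).reshape(400,640,3)
E
python3 - <<'E'
from h import *
for n in("side","top"):
    im,d,p=shot(n); cv2.imwrite(f"pics/{n}0.png",im); np.savez(f"{n}0.npz",im=im,d=d); print(n,p)
print(status.get_obs())
E
```

```text
pics
side {'vertical_fov': 49.8308272892439, 'cx': 314.697243542476, 'cy': 201.20888115365344, 'k1': 0.034073379156269346, 'R': array([[-0.93382517, -0.35759885, -0.00967573],
       [-0.2691321 ,  0.72010952, -0.63953905],
       [ 0.23566601, -0.59461361, -0.76869772]]), 't': array([481.51141987, 223.41507197, 964.83854299])}
top {'vertical_fov': 48.08383726748404, 'cx': 323.58355178058116, 'cy': 206.61196995553246, 'k1': -0.040910047157692093, 'R': array([[-0.00545133, -0.9999026 ,  0.01284831],
       [-0.99686981,  0.0044205 , -0.07893695],
       [ 0.07887246, -0.0132384 , -0.99679681]]), 't': array([ -47.14260232,  531.84528102, 1434.07384123])}
{'time_s': 0.1, 'joints': array([ 1.01388406e+00,  2.45703420e-01,  1.55883594e+00, -1.78928773e-05,
        1.33873010e+00, -1.74077872e-01]), 'qvel': array([-0.0008742 , -0.00260854, -0.00126874, -0.00077046,  0.00029211,
        0.00033966]), 'effort': array([-4.70434370e-04, -4.16915452e+01, -3.15523767e+01,  6.86886488e-02,
        3.10046354e-02, -6.00415819e-05]), 'tcp_pos': array([242.5220445 , 602.51549008, 215.51185369]), 'eef_rot': array([-2.91524869e-04,  1.90248306e-01,  9.81735646e-01, -7.86134409e-04]), 'ft_force': array([-0.58473866, -0.22910225, -0.30710633]), 'ft_torque': array([-0.01436102, -0.00054463,  0.05747007]), 'gripper_force': 0.0, 'opening': 93.91911985954208}
```

View pics/side0.png

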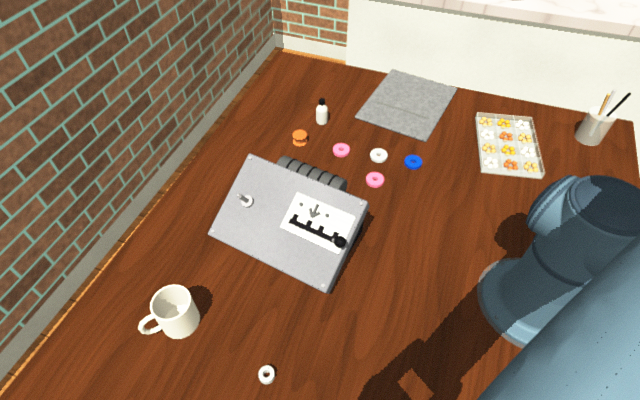

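View pics/top0.png

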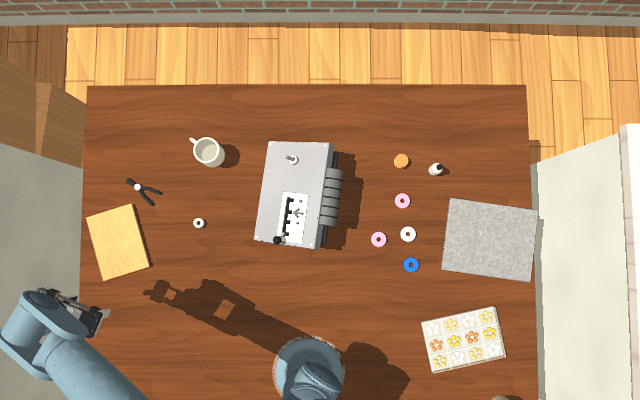

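Side view: flange candidates are white (379,155), pink (341,150) and (375,180), blue (413,162); in the top view these are white (408,234), pink (402,201) and (378,239), blue (411,265). I choose the white/aluminium one. The collar is at top (199,223), side (266,374), the spindle at top (292,160), the lever ball at top (277,240), and the arrow at top (298,212).

```bash
python3 - <<'E'
from h import *
T=np.load("top0.npz");S=np.load("side0.npz");pt=eyes.camera_params("top");ps=eyes.camera_params("side")
c=lambda im,x,y,w,h,s:cv2.resize(im[y:y+h,x:x+w],(w*s,h*s),interpolation=cv2.INTER_CUBIC)
a=np.hstack([c(T["im"],250,135,100,120,4),c(S["im"],280,180,100,80,4)[:, :400].repeat(1,0) if 0 else cv2.resize(S["im"][145:295,205:375],(400,480))])
b=np.hstack([c(T["im"],360,185,70,30,4)[:0] if 0 else cv2.resize(T["im"][220:250,390:430],(160,120)),cv2.resize(T["im"][208:238,180:220],(160,120)),cv2.resize(S["im"][140:170,360:400],(160,120)),cv2.resize(S["im"][358:388,246:286],(160,120)),np.zeros((120,160,3),np.uint8)])
cv2.imwrite("pics/comp.png",np.vstack([a,b]))
for nm,D,p in(("top",T,pt),("side",S,ps)):
    C=cloud(D["d"],p); np.save(nm+"C.npy",C)
C=np.load("topC.npy")
# deck plane from top depth
reg=np.zeros((400,640),bool);reg[150:240,262:325]=1
P=C[reg];P=P[(P[:,2]>40)]
for i in range(30):
    A=np.c_[P[:,:2],np.ones(len(P))]; 
    if i==0: w=np.ones(len(P))
    k=np.linalg.lstsq(A*w[:,None],P[:,2]*w,rcond=None)[0]; r=P[:,2]-A@k; w=1/(1+(r/3)**2)
n=np.array([-k[0],-k[1],1]);n/=np.linalg.norm(n)
print("plane",k,"tilt",np.arccos(n[2]),"downdir yaw",np.degrees(np.arctan2(n[1],n[0])),"med res",np.median(abs(r)))
for q in[(408,234),(199,223),(292,160),(277,240),(298,212)]: print(q,C[q[1],q[0]].round(1))
C=np.load("sideC.npy")
for q in[(379,155),(266,374),(247,202),(340,242),(314,213)]: print(q,C[q[1],q[0]].round(1))
E
```

```text
plane [-8.34695774e-02 -5.14148782e-01  1.87761015e+02] tilt 0.48021186299098984 downdir yaw 80.77875620222682 med res 2.2634126361017906
(408, 234) [ 441.6 -327.4    0. ]
(199, 223) [481.1 359.1   0.9]
(292, 160) [666.   46.8 124.6]
(277, 240) [423.6  89.  153.9]
(298, 212) [506.8  28.3 135. ]
(379, 155) [ 441.2 -334.8   -0.7]
(266, 374) [484.8 353.2   1.7]
(247, 202) [663.6  48.9 122.3]
(340, 242) [421.   96.4 148.5]
(314, 213) [502.6  34.7 135.9]
```

View pics/comp.png

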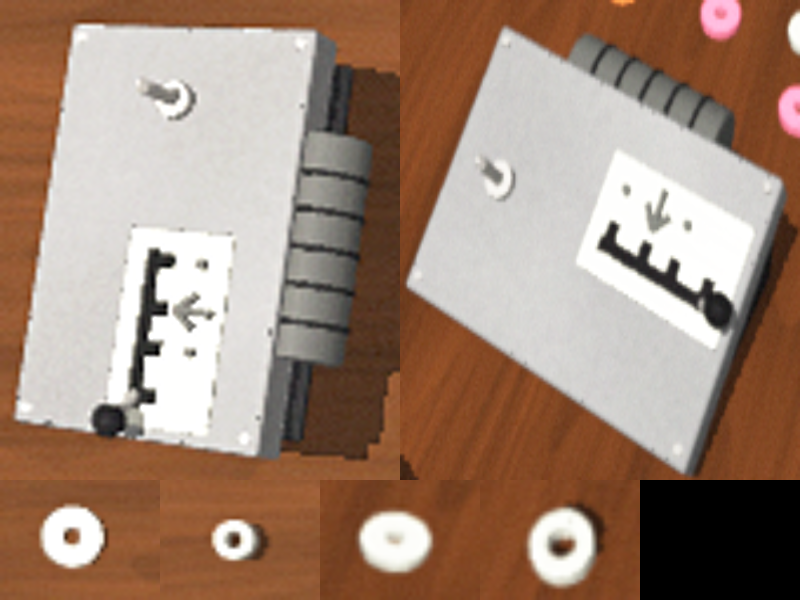

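The crops show plain white metal for both the flange (408,234) and the collar (199,223). The arrow sits between two studs, over the middle of the three working notches, so the target is +0.20. Next I measure.

```bash
python3 - <<'E'
from h import *
N={}
for nm,reg0,fl,co,shd in(("top",(255,135,335,255),(408,234),(199,223),(294,160)),("side",(205,150,370,295),(379,155),(266,374),(248,202))):
    D=np.load(nm+"0.npz");im=D["im"];p=eyes.camera_params(nm);C=np.load(nm+"C.npy")
    g=im.astype(int);hsv=cv2.cvtColor(im,cv2.COLOR_BGR2HSV)
    for q,h,l in((fl,12,"flange"),(co,18,"collar")):
        m=np.zeros((400,640),np.uint8);m[q[1]-22:q[1]+22,q[0]-22:q[0]+22]=1
        m&=((hsv[...,1]<60)&(hsv[...,2]>140)).astype(np.uint8)
        cs=cv2.findContours(m,cv2.RETR_EXTERNAL,cv2.CHAIN_APPROX_NONE)[0];c=max(cs,key=cv2.contourArea)[:,0]
        W=plane(c,p,[0,0,1],h/2)[:,:2];(cc,s,a)=cv2.fitEllipse(W.astype(np.float32));print(nm,l,np.round(cc,1),np.round(s,1),"minCirc",np.round(cv2.minEnclosingCircle(W.astype(np.float32))[0],1))
    x0,y0,x1,y1=reg0;P=C[y0:y1,x0:x1].reshape(-1,3);n=np.array([.0742,.4560,.8869]);n/=np.linalg.norm(n)
    if nm=="top": pass
    d=P@n; 
    sel=(P[:,2]>30)
    for i in range(10):
        med=np.median(d[sel]); sel=(abs(P@n-med)<6)&(P[:,2]>30); Q=P[sel];c0=Q.mean(0);n=np.linalg.svd((Q-c0)[::3],full_matrices=False)[2][2];n*=np.sign(n[2]);d=P@n;sel=abs(d-c0@n)<6
    print(nm,"n",n.round(4),"tilt",np.arccos(n[2]).round(4),"yaw",np.degrees(np.arctan2(n[1],n[0])).round(2),"c",c0@n)
    dist=abs(C@n-c0@n)<7;m=np.zeros((400,640),np.uint8);m[y0:y1,x0:x1]=dist[y0:y1,x0:x1];m=cv2.morphologyEx(m,cv2.MORPH_OPEN,np.ones((3,3)))
    cs=cv2.findContours(m,cv2.RETR_EXTERNAL,cv2.CHAIN_APPROX_NONE)[0];c=max(cs,key=cv2.contourArea)[:,0]
    W=plane(c,p,n,c0@n);ux=np.array([-n[0],-n[1],0]);ux-=n*(ux@n);ux/=np.linalg.norm(ux);uy=np.cross(n,ux)
    ab=np.c_[W@ux,W@uy].astype(np.float32);r=cv2.minAreaRect(ab);print(" rect",r, "centre",(r[0][0]*ux+r[0][1]*uy+(c0@n)*n).round(1),"uy",uy.round(3))
    # spindle area blob off plane
    zz=C@n-c0@n; sub=zz[shd[1]-14:shd[1]+12,shd[0]-16:shd[0]+14]
    S=C[shd[1]-14:shd[1]+12,shd[0]-16:shd[0]+14]; 
    hi=sub>30;print(" spin pts>30",hi.sum(),S[hi].mean(0).round(1) if hi.any() else "",zz[hi.nonzero()[0]+shd[1]-14,hi.nonzero()[1]+shd[0]-16].mean() if hi.any() else "")
    sh=(hsv[...,1]<25)&(hsv[...,2]>225);k=np.zeros_like(sh);k[shd[1]-12:shd[1]+12,shd[0]-12:shd[0]+12]=1;sh&=k
    v,u=sh.nonzero();print(" shoulder px",len(u),u.mean(),v.mean(),plane(np.array([[(u.min()+u.max())/2,(v.min()+v.max())/2]]),p,n,c0@n+10).round(1),(u.min(),u.max(),v.min(),v.max()))
E
```

```text
top flange [ 442.4 -325.3] [46.5 49.7] minCirc [ 443.2 -325.1]
top collar [482.5 359.8] [29.4 32.8] minCirc [482.4 360.3]
top n [0.0707 0.4551 0.8876] tilt 0.4787 yaw 81.17 c 164.55714197589003
 rect ((-69.99412536621094, 554.240234375), (225.80543518066406, 319.2269287109375), 0.6102086305618286) centre [568.8  51.2 113.8] uy [ 0.988 -0.153 -0.   ]
 spin pts>30 30 [627.6  44.7 374.4] 232.4446417785818
 shoulder px 42 292.0 159.52380952380952 [[661.   50.2 118.3]] (np.int64(283), np.int64(299), np.int64(154), np.int64(170))
side flange [ 442.4 -327.7] [49.2 59.8] minCirc [ 441.9 -327.8]
side collar [483.  355.2] [31.2 35.4] minCirc [482.4 355.1]
side n [0.072  0.4586 0.8857] tilt 0.4827 yaw 81.08 c 163.7666812979328
 rect ((-73.2562484741211, 552.1371459960938), (219.8085479736328, 319.9005126953125), 0.4658428132534027) centre [567.3  53.6 111. ] uy [ 0.988 -0.155  0.   ]
 spin pts>30 44 [641.8  97.8 203. ] 107.09447704254556
 shoulder px 71 246.43661971830986 200.56338028169014 [[674.6  43.5 118.8]] (np.int64(237), np.int64(251), np.int64(194), np.int64(206))
```

```bash
cat >> h.py <<'E'
TILT,YAW=.48,81.1
n=np.array([np.sin(TILT)*np.cos(np.radians(YAW)),np.sin(TILT)*np.sin(np.radians(YAW)),np.cos(TILT)])
def ori(az,nz=(0,0,1)):  # tool z=-nz, tool y toward azimuth az (deg)
    z=-np.array(nz,float);y=np.array([np.cos(np.radians(az)),np.sin(np.radians(az)),0]);y-=z*(y@z);y/=np.linalg.norm(y)
    return Rn.from_matrix(np.c_[np.cross(y,z),y,z])
def cur():
    o=status.get_obs();q=o["eef_rot"];return np.array(o["tcp_pos"]),Rn.from_quat([q[1],q[2],q[3],q[0]]),o
def plan(wps,grip,start=None): # wps: list of (pos,Rot,rows)
    P,R,_=start or (*cur()[:2],0)
    rows=[]
    for T,RT,k in wps:
        for i in range(k,0,-1):
            s=R.inv().apply((np.array(T)-P)/i);w=np.degrees((R.inv()*RT).as_rotvec())/i
            s=s.round(1);w=w.round(2)
            rows.append([grip,*s.tolist(),*w.tolist()]);P=P+R.apply(s);R=R*Rn.from_rotvec(np.radians(w))
    for i in range(0,len(rows),5):print([rows[i:i+5]])
    return P,R,0
E
python3 - <<'E'
from h import *
F=ori(-45)
s=plan([((500,150,260),ori(10),10),((442.5,-290,200),F,10)],94)
E
```

```text
[[[94, -40.8, -32.4, -4.4, -0.01, 0.0, 5.81], [94, -43.9, -28.1, -4.4, -0.01, 0.0, 5.81], [94, -46.5, -23.5, -4.4, -0.01, 0.0, 5.81], [94, -48.6, -18.7, -4.4, -0.01, 0.0, 5.81], [94, -50.2, -13.6, -4.4, -0.01, 0.01, 5.8]]]
[[[94, -51.4, -8.5, -4.4, -0.01, 0.0, 5.81], [94, -51.9, -3.2, -4.5, -0.01, 0.01, 5.8], [94, -52.0, 2.0, -4.5, -0.01, 0.0, 5.81], [94, -51.5, 7.3, -4.4, -0.0, 0.0, 5.8], [94, -50.6, 12.4, -4.5, -0.01, 0.01, 5.81]]]
[[[94, -42.3, -13.3, 6.0, 0.0, -0.0, 5.5], [94, -43.4, -9.2, 6.0, 0.0, -0.0, 5.5], [94, -44.1, -5.0, 6.0, 0.0, -0.0, 5.5], [94, -44.4, -0.7, 6.0, 0.0, -0.0, 5.5], [94, -44.2, 3.5, 6.0, 0.0, -0.0, 5.5]]]
[[[94, -43.7, 7.8, 6.0, 0.0, -0.0, 5.5], [94, -42.7, 11.9, 6.0, 0.0, -0.0, 5.5], [94, -41.4, 16.0, 6.0, 0.0, -0.0, 5.5], [94, -39.7, 19.8, 6.0, 0.0, -0.0, 5.5], [94, -37.7, 23.6, 6.0, 0.0, -0.0, 5.5]]]
```

>>> {"method": "arm_command", "body": {
  "series": [
    [[94,-41,-32,-4.5,0,0,5.8],[94,-44,-28,-4.5,0,0,5.8],[94,-46.5,-23.5,-4.5,0,0,5.8],[94,-48.5,-18.5,-4.5,0,0,5.8],[94,-50,-13.5,-4.5,0,0,5.8]]
  ]
}}

```text
time_s: 0.72
tcp_pos: [372.4, 375.8, 238.7]
eef_rot: [-0.0, 0.431, 0.902, -0.0]
ft_force: [1.0, -0.3, -0.3]
opening: 94.0
gripper_force: 0.0
```

>>> {"method": "arm_command", "body": {
  "series": [
    [[94,-51.5,-8.5,-4.5,0,0,5.8],[94,-52,-3,-4.5,0,0,5.8],[94,-52,2,-4.5,0,0,5.8],[94,-51.5,7.5,-4.5,0,0,5.8],[94,-50.5,12.5,-4.5,0,0,5.8]]
  ]
}}

```text
time_s: 1.35
tcp_pos: [501.9, 149.9, 261.3]
eef_rot: [-0.0, 0.644, 0.765, -0.0]
ft_force: [1.4, 0.0, -0.0]
opening: 93.9
gripper_force: 0.0
```

>>> {"method": "arm_command", "body": {
  "series": [
    [[94,-42,-13.5,6,0,0,5.5],[94,-43.5,-9,6,0,0,5.5],[94,-44,-5,6,0,0,5.5],[94,-44.5,-0.5,6,0,0,5.5],[94,-44,3.5,6,0,0,5.5]]
  ]
}}

```text
time_s: 1.98
tcp_pos: [472.6, -69.4, 230.9]
eef_rot: [-0.0, 0.807, 0.59, -0.0]
ft_force: [-0.4, -0.1, -0.1]
opening: 94.2
gripper_force: 0.0
```

>>> {"method": "arm_command", "body": {
  "series": [
    [[70,-43.5,8,6,0,0,5.5],[70,-42.5,12,6,0,0,5.5],[70,-41.5,16,6,0,0,5.5],[70,-39.5,20,6,0,0,5.5],[70,-37.5,23.5,6,0,0,5.5]]
  ]
}}

```text
time_s: 2.6
tcp_pos: [444.9, -289.1, 200.9]
eef_rot: [-0.0, 0.924, 0.382, -0.0]
ft_force: [-0.1, 0.2, 0.4]
opening: 70.0
gripper_force: 0.0
```

```bash
python3 - <<'E'
from h import *
P,R,o=cur();print(P,R.as_matrix().round(3),o["joints"].round(2),o["time_s"],o["opening"])
im,d,p=shot("wrist");cv2.imwrite("pics/w1.png",im)
np.savez("w1.npz",im=im,d=d,P=P)
Rc=np.array(p["R"]);print("cam pos",-Rc.T@p["t"],p["vertical_fov"]); print(proj([[442.4,-326.5,6]],p))
E
```

```text
[ 444.88556292 -289.05101178  200.9040354 ] [[ 0.709  0.706 -0.   ]
 [ 0.706 -0.709  0.   ]
 [ 0.    -0.001 -1.   ]] [-0.79 -0.02  1.88  0.    1.29 -0.  ] 2.6 70.04247868458691
cam pos [ 495.26513579 -237.56759421  368.79924902] 58.58850642766197
[[346.71122809 216.71064575]]
```

View pics/w1.png

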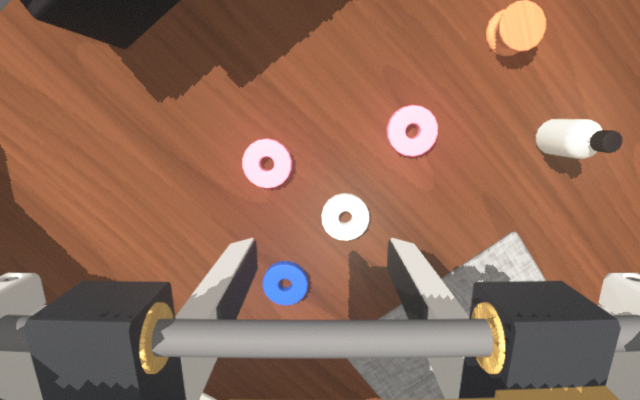

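The wrist view shows the white flange at (345,217), clear of the pink rings (267,163) and (413,131) and the blue one (286,284).

```bash
cat >> h.py <<'E'
def white(im,p,q,r,h,sat=60,val=140):
    hsv=cv2.cvtColor(im,cv2.COLOR_BGR2HSV);m=np.zeros((400,640),np.uint8);m[max(0,q[1]-r):q[1]+r,max(0,q[0]-r):q[0]+r]=1
    m&=((hsv[...,1]<sat)&(hsv[...,2]>val)).astype(np.uint8)
    c=max(cv2.findContours(m,cv2.RETR_EXTERNAL,cv2.CHAIN_APPROX_NONE)[0],key=cv2.contourArea)[:,0]
    e=cv2.fitEllipse(plane(c,p,[0,0,1],h)[:,:2].astype(np.float32));return e
E
python3 - <<'E'
from h import *
D=np.load("w1.npz");p=eyes.camera_params("wrist")
e=white(D["im"],p,(345,217),32,12);e2=white(D["im"],p,(345,217),32,6);print(e,e2)
c=np.array(e[0]);print(c)
F=ori(-45);plan([((*c,60),F,4),((*c,14),F,4)],70)
E
```

```text
((440.38665771484375, -328.3782653808594), (49.180519104003906, 50.60609436035156), 167.33888244628906) ((439.470703125, -329.84222412109375), (50.009490966796875, 51.4590950012207), 167.3389892578125)
[ 440.38665771 -328.37826538]
[[[70, -6.7, 5.7, 35.1, 0.0, 0.03, -0.11], [70, -6.8, 5.6, 35.1, 0.0, 0.03, -0.11], [70, -6.8, 5.7, 35.0, 0.0, 0.03, -0.12], [70, -6.8, 5.6, 35.1, 0.01, 0.04, -0.11], [70, 0.0, 0.0, 11.5, -0.0, -0.0, -0.0]]]
[[[70, 0.0, 0.0, 11.5, -0.0, -0.0, -0.0], [70, 0.0, 0.0, 11.5, -0.0, -0.0, -0.0], [70, 0.0, 0.0, 11.5, -0.0, -0.0, -0.0]]]
```

>>> {"method": "arm_command", "body": {
  "series": [
    [[70,-6.5,5.5,35,0,0,-0.1],[70,-6.5,5.5,35,0,0,-0.1],[70,-6.5,5.5,35,0,0,-0.1],[70,-6.5,5.5,35,0,0,-0.1],[70,0,0,12,0,0,0]]
  ]
}}

```text
time_s: 3.28
tcp_pos: [441.5, -320.6, 47.1]
eef_rot: [-0.002, 0.922, 0.386, -0.001]
ft_force: [0.3, 0.1, -0.2]
opening: 70.2
gripper_force: 0.0
```

>>> {"method": "arm_command", "body": {
  "series": [
    [[70,0,0,12,0,0,0],[70,0,0,12,0,0,0],[70,0,0,10.5,0,0,0],[70,0,0,0,0,0,0]]
  ]
}}

```text
time_s: 3.78
tcp_pos: [442.5, -321.3, 14.3]
eef_rot: [-0.001, 0.922, 0.387, -0.0]
ft_force: [-0.2, -0.4, 0.3]
opening: 69.9
gripper_force: 0.0
```

>>> {"method": "arm_command", "body": {
  "series": [
    [[40,0,0,0,0,0,0],[40,0,0,0,0,0,0],[40,0,0,0,0,0,0],[40,0,0,0,0,0,0]]
  ],
  "grip_force": 25
}}

```text
time_s: 4.28
tcp_pos: [443.1, -322.1, 15.5]
eef_rot: [0.001, 0.922, 0.386, 0.0]
ft_force: [0.2, 0.1, 2.8]
opening: 48.5
gripper_force: 24.8
```

```bash
python3 - <<'E'
from h import *
P,R,o=cur();print(P,o["time_s"],o["opening"],o["gripper_force"],o["ft_force"])
im,d,p=shot("wrist");cv2.imwrite("pics/w2.png",im);np.savez("w2.npz",im=im,d=d)
e=proj([P+[0,0,-2]],p);print(e)
E
```

```text
[ 443.09662979 -322.11330886   15.4928729 ] 4.275 48.54496232059135 24.82993606477976 [0.20848642 0.09533655 2.77303631]
[[324.11987329 263.95720962]]
```

View pics/w2.png

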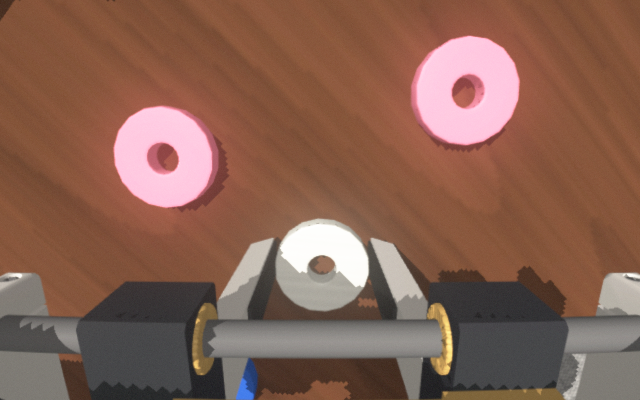

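Wrist view: the flange is held between the pads with its bore at about (321,266), against a projected TCP of (324,264), so it is well centred.

```bash
python3 - <<'E'
from h import *
pt=eyes.camera_params("top");ps=eyes.camera_params("side")
def tri(a,b):
    A=[];
    for uv,p in((a,pt),(b,ps)):
        r=rays([uv],p)[0];M=np.c_[np.array(p["R"]),p["t"]];A+= [M[0]-r[0]*M[2],M[1]-r[1]*M[2]]
    A=np.array(A);return np.linalg.lstsq(A[:,:3],-A[:,3],rcond=None)[0]
tip=tri((285.5,155.5),(239.8,195));sh=tri((293.75,160),(247.5,201.2));print(tip,sh,tip-sh,50*n)
w=eyes.camera_params("wrist");P,R,o=cur()
D=np.load("w2.npz");e=white(D["im"],w,(322,264),60,12);print("ring c",e,"bore",plane([(321,266)],w,[0,0,1],10), "off tool",R.inv().apply([e[0][0]-P[0],e[0][1]-P[1],0]))
S=sh; top=S+50*n; x=ori(-8.9,n).as_matrix()[:,0]
H=top+n*65-x*60;print("hover",H)
plan([((443,-322,100),ori(-45),2),((540,-150,300),ori(-25),4),(H,ori(-8.9,n),7)],40)
E
```

```text
[671.02839238  63.23282637 160.14630244] [667.21132328  41.8305995  115.75402342] [ 3.8170691  21.40222687 44.39227902] [ 3.57210173 22.81096461 44.34974614]
ring c ((440.92401123046875, -322.5234069824219), (48.14979934692383, 50.900482177734375), 137.81491088867188) bore [[ 440.10671156 -322.85996767   10.        ]] off tool [-1.78628711e+00 -1.29494506e+00 -1.29416996e-03]
hover [667.19351763  41.71689502 245.46519008]
[[[40, 0.0, -0.0, -42.2, 0.03, 0.0, 0.23], [40, 0.0, -0.1, -42.3, 0.03, 0.0, 0.24], [40, 47.6, -13.3, -50.0, 0.0, 0.0, -5.0], [40, 48.5, -9.0, -50.0, 0.0, 0.0, -5.0], [40, 49.1, -4.8, -50.0, 0.0, 0.0, -5.0]]]
[[[40, 49.4, -0.5, -50.0, 0.0, 0.01, -5.0], [40, 32.5, 4.9, 7.8, -0.55, -3.9, -2.26], [40, 32.7, 6.1, 5.6, -0.55, -3.9, -2.25], [40, 32.8, 7.4, 3.5, -0.55, -3.9, -2.26], [40, 32.6, 8.6, 1.3, -0.55, -3.91, -2.25]]]
[[[40, 32.3, 9.9, -0.8, -0.55, -3.9, -2.26], [40, 31.8, 11.2, -2.9, -0.55, -3.91, -2.25], [40, 31.0, 12.4, -5.0, -0.56, -3.9, -2.26]]]
```

>>> {"method": "arm_command", "body": {
  "series": [
    [[40,0,0,-42,0,0,0],[40,0,0,-42,0,0,0],[40,47.5,-13,-50,0,0,-5],[40,48.5,-9,-50,0,0,-5],[40,49,-5,-50,0,0,-5]]
  ]
}}

```text
time_s: 4.95
tcp_pos: [506.6, -205.3, 233.7]
eef_rot: [-0.0, 0.863, 0.505, -0.0]
ft_force: [1.4, -1.1, -0.2]
opening: 48.6
gripper_force: 24.8
```

>>> {"method": "arm_command", "body": {
  "series": [
    [[40,49.5,-0.5,-50,0,0,-5],[40,32.5,5,8,-0.5,-3.9,-2.2],[40,32.5,6,5.5,-0.5,-3.9,-2.2],[40,33,7.5,3.5,-0.5,-3.9,-2.2],[40,32.5,8.5,1.5,-0.5,-3.9,-2.2]]
  ]
}}

```text
time_s: 5.58
tcp_pos: [600.0, -57.3, 245.0]
eef_rot: [0.089, 0.789, 0.599, -0.106]
ft_force: [0.3, -0.0, -0.4]
opening: 48.4
gripper_force: 24.8
```

>>> {"method": "arm_command", "body": {
  "series": [
    [[40,32.5,10,-1,-0.6,-3.9,-2.3],[40,32,11,-3,-0.6,-3.9,-2.3],[40,31,12.5,-5,-0.6,-3.9,-2.2],[40,0,0,0,0,0,0]]
  ]
}}

```text
time_s: 6.08
tcp_pos: [653.4, 27.2, 219.6]
eef_rot: [0.153, 0.735, 0.635, -0.181]
ft_force: [-0.4, -1.3, 0.0]
opening: 48.6
gripper_force: 24.8
```

```bash
python3 - <<'E'
from h import *
P,R,o=cur();print(P,o["time_s"],o["opening"],o["joints"].round(2),o["ft_force"].round(1),"tilt err deg",np.degrees((R.inv()*ori(-8.9,n)).as_rotvec()).round(2))
im,d,p=shot("wrist");cv2.imwrite("pics/w3.png",im);np.savez("w3.npz",im=im,d=d)
sh=np.array([667.2,41.8,115.8]);print(proj([sh,sh+50*n,P+R.apply([0,0,3])],p))
E
```

```text
[653.42658356  27.17743794 219.55599672] 6.075 48.616936758149386 [ 0.05  0.36  1.47 -0.47  1.44  0.29] [-0.4 -1.3  0. ] tilt err deg [-0.01 -0.03  0.58]
[[339.23062864 133.80473432]
 [343.38961913 137.30113599]
 [322.03981242 263.25360864]]
```

View pics/w3.png

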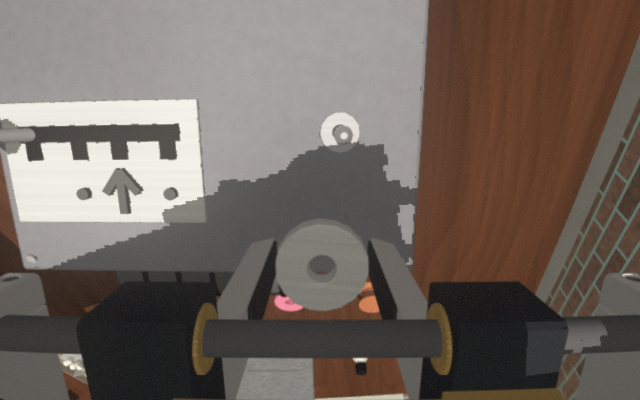

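Wrist view: held ring centred at (322,264), shoulder at (340,132), spindle tip at (345,136). The arrow at (123,190) points at the third notch from park, with studs at 83 and 170, so +0.20 is confirmed.

```bash
python3 - <<'E'
from h import *
D=np.load("w3.npz");im=D["im"];d=D["d"];p=eyes.camera_params("wrist");P,R,o=cur()
C=cloud(d,p);T=R.inv().apply((C-P).reshape(-1,3)).reshape(400,640,3)
for q in[(300,264),(345,264),(322,240),(322,295),(345,136),(330,130),(350,122),(300,100),(300,200),(380,60)]: print(q,T[q[1],q[0]].round(1))
# ring mask by tool-depth
m=((abs(T[...,2]-np.median(T[255:270,290:305,2]))<4)).astype(np.uint8);m[:, :277]=0;m[:,368:]=0;m[:215]=0;m[312:]=0
c=max(cv2.findContours(m,cv2.RETR_EXTERNAL,cv2.CHAIN_APPROX_NONE)[0],key=cv2.contourArea);print("ring",cv2.minEnclosingCircle(c),cv2.fitEllipse(c))
g=cv2.cvtColor(im,cv2.COLOR_BGR2GRAY);s=g[105:155,312:370];w=(s>215).astype(np.uint8)
c=max(cv2.findContours(w,cv2.RETR_EXTERNAL,cv2.CHAIN_APPROX_NONE)[0],key=cv2.contourArea);e=cv2.fitEllipse(cv2.convexHull(c));print("shoulder",e[0][0]+312,e[0][1]+105,e[1])
cv2.imwrite("pics/w3c.png",cv2.resize(np.hstack([im[105:165,305:375],im[230:290,287:357]]),None,fx=5,fy=5,interpolation=cv2.INTER_CUBIC))
for nm,uv,z in(("ring top",(322.5,264),3.5),("bore top",(322,266),3.5)):
    r=rays([uv],p)[0]; 
    Rt=R.as_matrix();print(nm,R.inv().apply(plane([uv],p,Rt[:,2],Rt[:,2]@P+z)-P).round(2))
E
```

```text
(300, 264) [ -0.5 -11.5   3.1]
(345, 264) [-0.7 11.9  3.5]
(322, 240) [12.7 -0.1  3.1]
(322, 295) [-18.   -0.1   2.7]
(345, 136) [63.3 12.7 31.5]
(330, 130) [65.1  5.4 81.1]
(350, 122) [70.5 19.  79.7]
(300, 100) [ 85.5 -15.5  90.7]
(300, 200) [ 13.6 -16.5  91.1]
(380, 60) [112.2  39.8  91. ]
ring ((321.189697265625, 265.57720947265625), 47.01564025878906) ((321.4224853515625, 266.09619140625), (88.76699829101562, 92.34087371826172), 90.62326049804688)
shoulder 339.41594886779785 130.15936470031738 (34.052764892578125, 37.98682403564453)
ring top [[-0.64  0.2   3.5 ]]
bore top [[-1.76 -0.06  3.5 ]]
```

View pics/w3c.png

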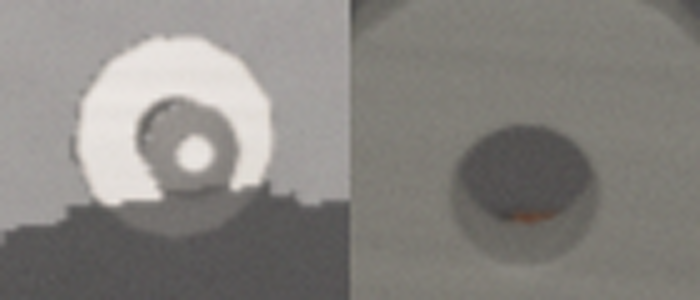

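The crop shows the shoulder centre at (340,132.4), the tip at (344,135.6) and the bore rim centre at (322.2,269).

```bash
python3 - <<'E'
from h import *
D=np.load("w3.npz");d=D["d"];p=eyes.camera_params("wrist");P,R,o=cur();Rt=R.as_matrix()
T=R.inv().apply((cloud(d,p)-P).reshape(-1,3))
s=T[(abs(T[:,2]-3.2)<1.5)&(abs(T[:,1])<3)&(abs(T[:,0])<40)];x=np.sort(s[:,0]);g=np.diff(x);print("x ext",x[0],x[-1],"gap",[(x[i],x[i+1]) for i in np.where(g>3)[0]])
s=T[(abs(T[:,2]-3.2)<1.5)&(abs(T[:,0]+3)<24)&(abs(T[:,1])<22)];A=np.c_[s[:,:2],np.ones(len(s))];print("face tilt",np.linalg.lstsq(A,s[:,2],rcond=None)[0])
for nm,uv,z in(("bore top",(322.2,269),3.2),("tip",(344,135.6),31),("shoulder",(340,132.4),81)):
    print(nm,R.inv().apply(plane([uv],p,Rt[:,2],Rt[:,2]@P+z)-P).round(2), plane([uv],p,Rt[:,2],Rt[:,2]@P+z).round(1))
E
```

```text
x ext -27.903217773769427 21.37924718976569 gap [(np.float64(-10.138823434374965), np.float64(4.194132183830421))]
face tilt [1.25647052e-03 2.32425867e-03 3.11267336e+00]
bore top [[-3.31  0.05  3.2 ]] [[652.8  21.3 219.4]]
tip [[63.56 12.07 31.  ]] [[671.4  65.5 163.9]]
shoulder [[63.53 12.31 81.  ]] [[668.1  42.7 119.5]]
```

>>> {"method": "arm_command", "body": {
  "series": [
    [[40,22.3,4,0,0,0,0],[40,22.3,4,0,0,0,0],[40,22.3,4,0,0,0,0],[40,0,0,0,0,0,0]]
  ]
}}

```text
time_s: 6.62
tcp_pos: [674.3, 83.0, 189.6]
eef_rot: [0.154, 0.736, 0.634, -0.181]
ft_force: [-0.3, -0.8, -0.8]
opening: 48.3
gripper_force: 24.8
```

```bash
cat > rel.py <<'E'
from h import *
import sys
P,R,o=cur();A=np.array(eval(sys.argv[1]),float) # ref world point -> tool coordinates now
print("ref in tool",R.inv().apply(A-P).round(2),"P",P.round(1),o["time_s"],"open",round(o["opening"],1),"F tool",R.inv().apply(o["ft_force"]).round(1),"rotv",np.degrees((R.inv()*ori(-8.9,n)).as_rotvec()).round(2))
E
python3 rel.py "[671.4,65.5,163.9]"
```

```text
ref in tool [-3.88 -0.17 30.96] P [674.3  83.  189.6] 6.625 open 48.3 F tool [-0.4 -0.2  1.1] rotv [ 0.03 -0.02  0.44]
```

>>> {"method": "arm_command", "body": {
  "series": [
    [[40,-0.6,-0.2,5,0,0,0],[40,0,0,6,0,0,0],[40,0,0,6,0,0,0],[40,0,0,6,0,0,0],[40,0,0,6,0,0,0]]
  ]
}}

```text
time_s: 7.25
tcp_pos: [672.6, 69.3, 166.6]
eef_rot: [0.154, 0.737, 0.634, -0.178]
ft_force: [-0.8, 7.1, 1.8]
opening: 48.3
gripper_force: 25.0
```

```bash
python3 rel.py "[671.4,65.5,163.9]"
```

```text
ref in tool [-2.26 -0.63  4.17] P [672.6  69.3 166.6] 7.25 open 48.3 F tool [ 5.3 -1.8 -4.8] rotv [ 0.17 -0.25  0.26]
```

>>> {"method": "arm_command", "body": {
  "series": [
    [[40,1.5,-0.7,0,0,0,0],[40,0,0,4,0,0,0],[40,0,0,4,0,0,0],[40,0,0,0,0,0,0]]
  ]
}}

```text
time_s: 7.75
tcp_pos: [671.0, 65.8, 157.3]
eef_rot: [0.154, 0.736, 0.634, -0.18]
ft_force: [1.1, 3.6, -2.0]
opening: 48.7
gripper_force: 25.0
```

```bash
python3 rel.py "[671.4,65.5,163.9]"
```

```text
ref in tool [-3.25  0.39 -5.71] P [671.   65.8 157.3] 7.75 open 48.7 F tool [4.2 0.6 0.1] rotv [ 0.08 -0.09  0.31]
```

>>> {"method": "arm_command", "body": {
  "series": [
    [[40,1,0.2,2,0,0,0],[40,0,0,5,0,0,0],[40,0,0,5,0,0,0],[40,0,0,5,0,0,0],[40,0,0,0,0,0,0]]
  ]
}}

```text
time_s: 8.38
tcp_pos: [670.0, 58.1, 141.9]
eef_rot: [0.154, 0.736, 0.633, -0.181]
ft_force: [-1.3, 0.4, -0.6]
opening: 48.5
gripper_force: 24.9
```

```bash
python3 rel.py "[671.4,65.5,163.9]"
```

```text
ref in tool [ -3.5    0.27 -22.97] P [670.   58.1 141.9] 8.375 open 48.5 F tool [ 0.4 -1.3  0.5] rotv [0.04 0.   0.3 ]
```

>>> {"method": "arm_command", "body": {
  "series": [
    [[40,0,0,4,0,0,0],[40,0,0,4,0,0,0],[40,0,0,2,0,0,0],[40,0,0,2,0,0,0],[40,0,0,0,0,0,0]]
  ]
}}

```text
time_s: 9.0
tcp_pos: [669.4, 53.2, 131.8]
eef_rot: [0.154, 0.736, 0.634, -0.18]
ft_force: [1.0, -0.1, -0.1]
opening: 48.7
gripper_force: 24.9
```

```bash
python3 rel.py "[671.4,65.5,163.9]"
```

```text
ref in tool [ -3.75   0.06 -34.27] P [669.4  53.2 131.8] 9.0 open 48.7 F tool [0.1 1.  0.1] rotv [ 0.09 -0.04  0.29]
```

>>> {"method": "arm_command", "body": {
  "series": [
    [[40,0,0,1,0,0,0],[40,0,0,0.7,0,0,0],[40,0,0,0,0,0,0]]
  ]
}}

```text
time_s: 9.38
tcp_pos: [669.6, 52.8, 130.9]
eef_rot: [0.155, 0.736, 0.634, -0.18]
ft_force: [-0.3, 1.7, 1.5]
opening: 48.4
gripper_force: 24.9
```

```bash
python3 rel.py "[671.4,65.5,163.9]"
```

```text
ref in tool [ -3.84  -0.12 -35.19] P [669.6  52.8 130.9] 9.375 open 48.4 F tool [ 0.8 -0.5 -2.1] rotv [ 0.14 -0.07  0.28]
```

Contact is starting; a bit more to confirm.

>>> {"method": "arm_command", "body": {
  "series": [
    [[40,0,0,1,0,0,0],[40,0,0,1,0,0,0],[40,0,0,0,0,0,0]]
  ]
}}

```text
time_s: 9.75
tcp_pos: [669.6, 52.8, 130.6]
eef_rot: [0.155, 0.737, 0.633, -0.179]
ft_force: [-3.3, 5.7, 8.7]
opening: 48.4
gripper_force: 24.9
```

```bash
python3 rel.py "[671.4,65.5,163.9]"
```

```text
ref in tool [ -3.92  -0.14 -35.44] P [669.6  52.8 130.6] 9.75 open 48.4 F tool [  0.5  -4.1 -10.1] rotv [ 0.17 -0.11  0.25]
```

>>> {"method": "arm_command", "body": {
  "series": [
    [[64,0,0,-0.5,0,0,0],[64,0,0,0,0,0,0],[64,0,0,-5,0,0,0],[64,0,0,-25,0,0,0],[64,0,0,-40,0,0,0]]
  ]
}}

```text
time_s: 10.38
tcp_pos: [673.3, 83.4, 190.2]
eef_rot: [0.153, 0.736, 0.633, -0.182]
ft_force: [0.2, 0.8, 0.3]
opening: 63.9
gripper_force: 0.0
```

>>> {"method": "arm_command", "body": {
  "series": [
    [[64,-35,0,-30,0,0,0],[64,-25,0,0,0,0,0],[64,0,0,0,0,0,0]]
  ]
}}

```text
time_s: 10.75
tcp_pos: [668.1, 43.0, 245.5]
eef_rot: [0.154, 0.737, 0.633, -0.18]
ft_force: [-0.1, 0.5, -1.0]
opening: 63.7
gripper_force: 0.0
```

```bash
python3 rel.py "[671.4,65.5,163.9]"; python3 - <<'E'
from h import *
P,R,o=cur()
im,d,p=shot("wrist");cv2.imwrite("pics/w4.png",im);np.savez("w4.npz",im=im,d=d);C=cloud(d,p)
tip=np.array([671.4,65.5,163.9]);sh=tip-50*n;v=C-sh
h=v@n;r=np.linalg.norm(v-h[...,None]*n,axis=2)
for a,b in((8.5,14),(14,24),(26,40),(0,3)):
    q=h[(r>a)&(r<b)&(abs(h)<70)];print(a,b,len(q),np.percentile(q,[5,50,95]).round(1) if len(q) else "")
s=v[(r<24)&(r>9)&(h>5)&(h<20)];print("face fit",np.linalg.lstsq(np.c_[s[:,:2],np.ones(len(s))],s[:,2],rcond=None)[0],"expected",-n[:2]/n[2])
# collar plan
e=ori(-8.9,n);c=np.array([482.7,357.5])
print(C.shape);plan([((600,180,260),ori(20),7),((520,330,190),ori(36.5),6)],60)
E
```

```text
ref in tool [57.78 -0.12 61.96] P [668.1  43.  245.5] 10.75 open 63.7 F tool [ 0.9 -0.2  0.7] rotv [ 0.06 -0.06  0.15]
8.5 14 711 [10.8 11.8 13. ]
14 24 2147 [10.6 11.8 13. ]
26 40 4353 [-11.3 -10.1  -8.9]
0 3 63 [44.2 48.1 50.3]
face fit [-0.07650852 -0.50944464 13.30313747] expected [-0.0805439  -0.51434262]
(400, 640, 3)
[[[60, 14.7, -12.5, -10.2, -1.0, 3.83, -4.02], [60, 16.2, -11.2, -9.4, -1.0, 3.83, -4.01], [60, 17.6, -9.9, -8.4, -1.0, 3.83, -4.02], [60, 18.7, -8.5, -7.4, -1.01, 3.83, -4.01], [60, 19.8, -7.0, -6.2, -1.0, 3.84, -4.02]]]
[[[60, 20.5, -5.5, -5.0, -1.01, 3.83, -4.01], [60, 21.2, -4.0, -3.6, -1.0, 3.84, -4.02], [60, 28.1, -4.0, 11.7, -0.0, -0.0, -2.75], [60, 28.2, -2.6, 11.7, -0.0, -0.0, -2.75], [60, 28.3, -1.3, 11.6, -0.0, -0.0, -2.75]]]
[[[60, 28.3, 0.1, 11.7, -0.0, -0.0, -2.75], [60, 28.3, 1.5, 11.6, -0.0, -0.0, -2.75], [60, 28.2, 2.8, 11.7, -0.0, -0.01, -2.75]]]
```

Flange top sits 11.8 mm above the shoulder and parallel to the deck, so it is home. Next the collar.

>>> {"method": "arm_command", "body": {
  "series": [
    [[60,14.5,-12.5,-10,-1,3.8,-4],[60,16,-11,-9.5,-1,3.8,-4],[60,17.5,-10,-8.5,-1,3.8,-4],[60,18.5,-8.5,-7.5,-1,3.8,-4],[60,20,-7,-6,-1,3.8,-4]]
  ]
}}

```text
time_s: 11.42
tcp_pos: [618.5, 142.4, 254.1]
eef_rot: [0.044, 0.627, 0.776, -0.054]
ft_force: [0.4, -0.7, 0.0]
opening: 59.9
gripper_force: 0.0
```

>>> {"method": "arm_command", "body": {
  "series": [
    [[60,20.5,-5.5,-5,-1,3.8,-4],[60,21,-4,-3.5,-1,3.9,-4],[60,28,-4,11.5,0,0,-2.8],[60,28,-2.5,11.5,0,0,-2.8],[60,28,-1.5,11.5,0,0,-2.8]]
  ]
}}

```text
time_s: 12.05
tcp_pos: [559.0, 255.2, 223.1]
eef_rot: [-0.0, 0.512, 0.859, -0.002]
ft_force: [0.7, 0.7, 0.5]
opening: 60.1
gripper_force: 0.0
```

>>> {"method": "arm_command", "body": {
  "series": [
    [[60,28,0,11.5,0,0,-2.8],[60,28,1.5,11.5,0,0,-2.8],[60,28,3,11.5,0,0,-2.8],[60,0,0,0,0,0,0]]
  ]
}}

```text
time_s: 12.55
tcp_pos: [518.4, 329.3, 187.9]
eef_rot: [-0.001, 0.447, 0.895, -0.003]
ft_force: [0.9, 0.1, 0.0]
opening: 59.9
gripper_force: 0.0
```

```bash
python3 - <<'E'
from h import *
P,R,o=cur();print(P,o["time_s"],R.as_matrix().round(3)[:,1])
im,d,p=shot("wrist");np.savez("w5.npz",im=im,d=d);cv2.imwrite("pics/w5.png",im)
q=proj([[482.7,357.5,9]],p)[0].astype(int);print(q)
C=cloud(d,p);m=(C[...,2]>14.5)&(C[...,2]<22)&(np.linalg.norm(C[...,:2]-[482.7,357.5],axis=2)<26)
e=white(im,p,tuple(q),40,18);print(e,m.sum(),C[m][:,:2].mean(0),(C[m][:,:2].max(0)+C[m][:,:2].min(0))/2)
c=C[m][:,:2].mean(0);T=ori(36.5)
print(R.inv().apply([*(c-P[:2]),0]))
plan([((*c,60),T,4),((*c,16.5),T,4)],50)
E
```

```text
[518.41875205 329.34500144 187.85579884] 12.55 [ 0.799  0.601 -0.006]
[309 148]
((480.9407958984375, 357.6582946777344), (30.96550178527832, 31.95432472229004), 175.59898376464844) 683 [480.49928087 357.44046324] [480.71352039 357.28947524]
[ 4.52405133e+01 -1.34364004e+01  1.91126993e-02]
[[[50, 11.7, -3.4, 32.3, -0.06, 0.03, 0.09], [50, 11.7, -3.4, 32.3, -0.06, 0.04, 0.08], [50, 11.6, -3.5, 32.2, -0.06, 0.03, 0.09], [50, 11.7, -3.6, 32.3, -0.06, 0.04, 0.08], [50, -0.0, 0.0, 10.9, -0.0, -0.0, 0.0]]]
[[[50, -0.0, 0.0, 10.9, -0.0, -0.0, 0.0], [50, -0.0, 0.0, 10.8, -0.0, -0.0, 0.0], [50, -0.1, 0.0, 10.9, -0.0, -0.0, 0.0]]]
```

>>> {"method": "arm_command", "body": {
  "series": [
    [[50,11.2,-3.2,32.3,0,0,0],[50,11.2,-3.2,32.3,0,0,0],[50,11.2,-3.2,32.3,0,0,0],[50,11.2,-3.2,32.3,0,0,0],[50,0,0,11,0,0,0]]
  ]
}}

```text
time_s: 13.22
tcp_pos: [482.9, 355.3, 48.8]
eef_rot: [0.0, 0.448, 0.894, -0.003]
ft_force: [-0.2, -0.2, 0.4]
opening: 49.9
gripper_force: 0.0
```

>>> {"method": "arm_command", "body": {
  "series": [
    [[50,0,0,11,0,0,0],[50,0,0,11,0,0,0],[50,0,0,9.5,0,0,0],[50,0,0,0,0,0,0]]
  ]
}}

```text
time_s: 13.72
tcp_pos: [484.1, 356.1, 19.1]
eef_rot: [0.001, 0.448, 0.894, -0.001]
ft_force: [-0.1, 0.1, -0.2]
opening: 50.2
gripper_force: 0.0
```

```bash
python3 rel.py "[481,357.4,9]"
```

```text
ref in tool [ 2.88 -1.69 10.06] P [484.1 356.1  19.1] 13.725 open 50.2 F tool [ 0.1 -0.   0.2] rotv [ 10.96 -25.82  44.78]
```

>>> {"method": "arm_command", "body": {
  "series": [
    [[50,2,-1,2.5,0,0,0],[50,0,0,0,0,0,0]]
  ]
}}

```text
time_s: 13.98
tcp_pos: [482.3, 357.6, 17.4]
eef_rot: [0.002, 0.448, 0.894, -0.001]
ft_force: [-0.0, -0.6, -0.9]
opening: 49.5
gripper_force: 0.0
```

>>> {"method": "arm_command", "body": {
  "series": [
    [[22,0,0,0,0,0,0],[22,0,0,0,0,0,0],[22,0,0,0,0,0,0],[22,0,0,0,0,0,0]]
  ],
  "grip_force": 25
}}

```text
time_s: 14.48
tcp_pos: [482.4, 357.5, 17.4]
eef_rot: [0.001, 0.448, 0.894, -0.001]
ft_force: [-0.8, 0.1, 1.7]
opening: 31.7
gripper_force: 25.0
```

```bash
python3 rel.py "[481,357.4,9]"; python3 - <<'E'
from h import *
tip=np.array([671.4,65.5,163.9]);O=ori(-8.9,n);x=O.as_matrix()[:,0]
H=tip+n*45   # TCP 45 above tip along axis
plan([((483,357,110),ori(36.5),2),((600,200,280),ori(20),5),(H+n*15,O,8)],22)
E
```

```text
ref in tool [ 0.8  -1.17  8.4 ] P [482.4 357.5  17.4] 14.475 open 31.7 F tool [ 0.6 -0.6 -1.7] rotv [ 11.03 -25.84  44.78]
[[[22, -0.5, 0.1, -46.3, -0.0, 0.09, 0.15], [22, -0.5, 0.1, -46.3, -0.0, 0.1, 0.15], [22, -39.2, 0.1, -34.0, -0.0, -0.0, 3.3], [22, -39.1, 2.4, -34.0, -0.0, -0.0, 3.3], [22, -38.9, 4.6, -34.0, -0.0, -0.0, 3.3]]]
[[[22, -38.5, 6.9, -34.0, -0.0, -0.0, 3.3], [22, -38.1, 9.0, -34.0, -0.0, -0.0, 3.3], [22, -15.8, 4.3, 7.9, 0.87, -3.36, 3.54], [22, -15.0, 5.4, 8.7, 0.87, -3.36, 3.54], [22, -14.1, 6.4, 9.4, 0.87, -3.36, 3.54]]]
[[[22, -13.1, 7.4, 10.2, 0.86, -3.37, 3.55], [22, -12.0, 8.4, 10.8, 0.87, -3.36, 3.54], [22, -10.9, 9.2, 11.3, 0.86, -3.37, 3.55], [22, -9.6, 10.1, 11.7, 0.87, -3.36, 3.54], [22, -8.2, 10.8, 12.1, 0.86, -3.37, 3.55]]]
```

>>> {"method": "arm_command", "body": {
  "series": [
    [[22,-0.5,0,-46,0,0,0.2],[22,-0.5,0,-46,0,0,0.2],[22,-39,0,-34,0,0,3.3],[22,-39,2.5,-34,0,0,3.3],[22,-39,4.5,-34,0,0,3.3]]
  ]
}}

```text
time_s: 15.1
tcp_pos: [552.8, 261.9, 212.6]
eef_rot: [0.002, 0.527, 0.85, -0.001]
ft_force: [-0.3, -0.6, -0.7]
opening: 31.4
gripper_force: 25.0
```

>>> {"method": "arm_command", "body": {
  "series": [
    [[22,-38.5,7,-34,0,0,3.3],[22,-38,9,-34,0,0,3.3],[22,-16,4.5,8,0.9,-3.4,3.5],[22,-15,5.5,8.5,0.9,-3.4,3.5],[22,-14,6.5,9.5,0.9,-3.4,3.5]]
  ]
}}

```text
time_s: 15.72
tcp_pos: [628.0, 159.6, 256.0]
eef_rot: [0.061, 0.645, 0.758, -0.071]
ft_force: [0.1, 0.5, -1.9]
opening: 31.1
gripper_force: 25.0
```

>>> {"method": "arm_command", "body": {
  "series": [
    [[22,-13,7.5,10,0.9,-3.4,3.5],[22,-12,8.5,11,0.9,-3.4,3.5],[22,-11,9,11,0.9,-3.4,3.5],[22,-9.5,10,11.5,0.9,-3.4,3.5],[22,-8,11,12,0.9,-3.4,3.5]]
  ]
}}

```text
time_s: 16.35
tcp_pos: [675.5, 93.2, 217.4]
eef_rot: [0.157, 0.737, 0.631, -0.185]
ft_force: [0.1, 0.2, -0.3]
opening: 31.4
gripper_force: 25.0
```

```bash
python3 rel.py "[671.4,65.5,163.9]"; python3 - <<'E'
from h import *
P,R,o=cur();tip=np.array([671.4,65.5,163.9]);O=ori(-8.9,n)
plan([(tip+n*60,O,4)],22)
E
```

```text
ref in tool [ 0.52  0.32 60.4 ] P [675.5  93.2 217.4] 16.35 open 31.4 F tool [0.3 0.1 0.2] rotv [-0.06  0.58  0.11]
[[[22, -0.0, 0.1, 0.1, -0.02, 0.15, 0.03], [22, -0.0, 0.1, 0.1, -0.01, 0.14, 0.03], [22, -0.0, 0.0, 0.1, -0.02, 0.15, 0.02], [22, -0.1, 0.1, 0.1, -0.01, 0.14, 0.03]]]
```

>>> {"method": "arm_command", "body": {
  "series": [
    [[22,0,0.3,0,0,0.5,0.1],[22,0,0,0,0,0,0]]
  ]
}}

```text
time_s: 16.6
tcp_pos: [675.5, 93.6, 218.4]
eef_rot: [0.154, 0.737, 0.632, -0.18]
ft_force: [0.1, -0.1, -0.0]
opening: 31.7
gripper_force: 25.0
```

```bash
python3 rel.py "[671.4,65.5,163.9]"; python3 - <<'E'
from h import *
P,R,o=cur();im,d,p=shot("wrist");cv2.imwrite("pics/w6.png",im)
T=R.inv().apply((cloud(d,p)-P).reshape(-1,3))
k=(abs(T[:,0])<24)&(abs(T[:,1])<15);z=T[k&(T[:,2]<8)&(T[:,2]>-8),2];zf=np.median(z);print("face z",zf)
f=T[k&(abs(T[:,2]-zf)<1.5)];print("ext",f.min(0).round(1),f.max(0).round(1),"tilt",np.linalg.lstsq(np.c_[f[:,:2],np.ones(len(f))],f[:,2],rcond=None)[0].round(4))
for ax in(0,1):
    s=np.sort(f[abs(f[:,1-ax])<2.5,ax]);g=np.diff(s);i=np.argmax(g);print("xy"[ax],s[0],s[-1],"gap",s[i],s[i+1])
o=np.linalg.lstsq(np.c_[2*f[:,:2],np.ones(len(f))],(f[:,:2]**2).sum(1),rcond=None)[0]
h=cv2.minEnclosingCircle(f[:,:2].astype(np.float32));print("circ",h)
cv2.imwrite("pics/w6c.png",cv2.resize(im[200:330,250:400],(750,650)))
E
```

```text
ref in tool [-0.14  0.28 61.48] P [675.5  93.6 218.4] 16.6 open 31.7 F tool [-0.   0.1  0. ] rotv [-0.01 -0.08  0.14]
face z -0.6964155460042825
ext [-15.1 -14.9  -2.2] [16.9 14.8  0.8] tilt [-7.000e-04 -3.000e-04 -8.148e-01]
x -15.053900665503594 16.943066429235735 gap -5.964933702405615 8.169134070792262
y -14.831662656359077 14.745503681507085 gap -7.187645007544249 6.606456936874058
circ ((0.9435368776321411, -0.4865056872367859), 16.00870704650879)
```

```bash
python3 -c "
import cv2;i=cv2.imread('pics/w6.png');cv2.imwrite('pics/w6d.png',cv2.resize(i[200:320,250:400],(750,600)))"
```

```text
(no output)
```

View pics/w6d.png

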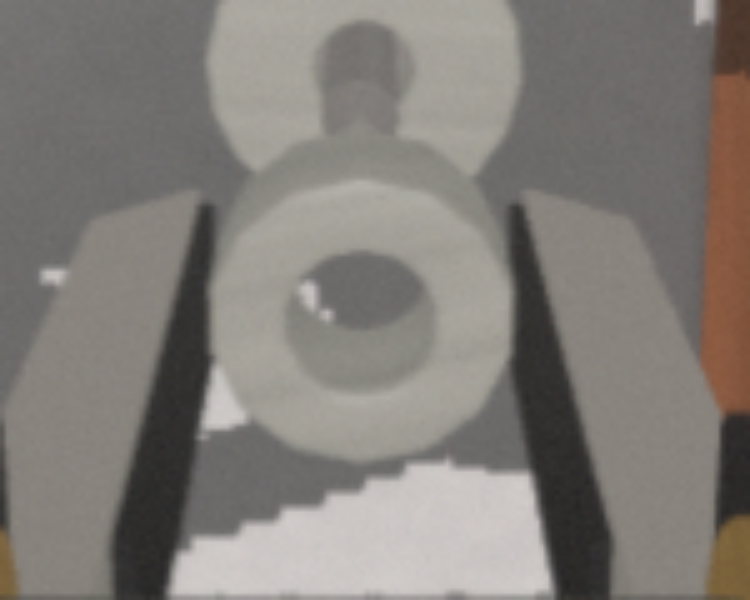

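Collar is held with its bore at (362,320) in the crop, and the post behind it lies on the same column, so they are aligned.

>>> {"method": "arm_command", "body": {
  "series": [
    [[22,-0.4,0.3,12,0,0,0],[22,0,0,14,0,0,0],[22,0,0,12,0,0,0],[22,0,0,0,0,0,0]]
  ]
}}

```text
time_s: 17.15
tcp_pos: [672.1, 75.1, 182.6]
eef_rot: [0.153, 0.737, 0.632, -0.182]
ft_force: [-0.3, 0.5, -0.4]
opening: 31.3
gripper_force: 25.0
```

```bash
python3 rel.py "[671.4,65.5,163.9]"
```

```text
ref in tool [ 0.17  0.9  21.02] P [672.1  75.1 182.6] 17.15 open 31.3 F tool [ 0.6 -0.4  0.2] rotv [-0.21  0.03  0.15]
```

>>> {"method": "arm_command", "body": {
  "series": [
    [[22,-0.2,0.8,0,0,0,0],[22,0,0,4,0,0,0],[22,0,0,4,0,0,0],[22,0,0,4,0,0,0],[22,0,0,0,0,0,0]]
  ]
}}

```text
time_s: 17.77
tcp_pos: [672.7, 69.8, 173.4]
eef_rot: [0.154, 0.738, 0.632, -0.181]
ft_force: [-0.4, -0.1, 0.2]
opening: 31.6
gripper_force: 25.0
```

```bash
python3 rel.py "[671.4,65.5,163.9]"
```

```text
ref in tool [ 0.44 -0.59 10.46] P [672.7  69.8 173.4] 17.775 open 31.6 F tool [-0.2 -0.4 -0.1] rotv [-0.08 -0.    0.12]
```

>>> {"method": "arm_command", "body": {
  "series": [
    [[22,0,-0.4,4,0,0,0],[22,0,0,5,0,0,0],[22,0,0,5,0,0,0],[22,0,0,5,0,0,0],[22,0,0,0,0,0,0]]
  ]
}}

```text
time_s: 18.4
tcp_pos: [670.9, 61.1, 156.4]
eef_rot: [0.154, 0.738, 0.632, -0.181]
ft_force: [-0.7, 0.6, -0.9]
opening: 31.6
gripper_force: 25.0
```

```bash
python3 rel.py "[671.4,65.5,163.9]"
```

```text
ref in tool [ 0.47 -0.17 -8.66] P [670.9  61.1 156.4] 18.4 open 31.6 F tool [ 0.9 -0.8  0.5] rotv [-0.09  0.    0.12]
```

Bottom is 26 mm down; about 12 to go.

>>> {"method": "arm_command", "body": {
  "series": [
    [[22,0,0,4,0,0,0],[22,0,0,4,0,0,0],[22,0,0,2,0,0,0],[22,0,0,1,0,0,0],[22,0,0,0,0,0,0]]
  ]
}}

```text
time_s: 19.02
tcp_pos: [670.5, 56.3, 147.3]
eef_rot: [0.154, 0.738, 0.632, -0.181]
ft_force: [0.6, -0.3, -1.2]
opening: 31.5
gripper_force: 25.0
```

```bash
python3 rel.py "[671.4,65.5,163.9]"
```

```text
ref in tool [  0.51  -0.5  -18.93] P [670.5  56.3 147.3] 19.025 open 31.5 F tool [0.4 0.6 1.1] rotv [-0.03 -0.02  0.11]
```

>>> {"method": "arm_command", "body": {
  "series": [
    [[22,0,-0.2,1.5,0,0,0],[22,0,0,1,0,0,0],[22,0,0,1,0,0,0],[22,0,0,0,0,0,0]]
  ]
}}

```text
time_s: 19.52
tcp_pos: [670.2, 55.3, 145.3]
eef_rot: [0.154, 0.738, 0.632, -0.18]
ft_force: [-2.5, 4.7, 4.7]
opening: 31.2
gripper_force: 25.0
```

```bash
python3 rel.py "[671.4,65.5,163.9]"
```

```text
ref in tool [  0.5   -0.36 -21.25] P [670.2  55.3 145.3] 19.525 open 31.2 F tool [ 1.6 -3.2 -6.2] rotv [ 0.   -0.04  0.09]
```

>>> {"method": "arm_command", "body": {
  "series": [
    [[46,0,0,-0.5,0,0,0],[46,0,0,0,0,0,0],[46,0,0,-5,0,0,0],[46,0,0,-25,0,0,0],[46,0,0,-35,0,0,0]]
  ]
}}

```text
time_s: 20.15
tcp_pos: [674.1, 84.5, 201.9]
eef_rot: [0.153, 0.737, 0.632, -0.182]
ft_force: [0.5, -0.9, -0.4]
opening: 45.6
gripper_force: 0.0
```

>>> {"method": "arm_command", "body": {
  "series": [
    [[46,-35,0,-40,0,0,0],[46,-30,0,0,0,0,0],[46,0,0,0,0,0,0]]
  ]
}}

```text
time_s: 20.52
tcp_pos: [669.4, 44.9, 269.9]
eef_rot: [0.155, 0.738, 0.631, -0.18]
ft_force: [-0.4, -0.5, 0.1]
opening: 45.9
gripper_force: 0.0
```

```bash
python3 - <<'E'
from h import *
P,R,o=cur();im,d,p=shot("wrist");cv2.imwrite("pics/w7.png",im);C=cloud(d,p)
tip=np.array([671.4,65.5,163.9]);sh=tip-50*n;v=C-sh
h=v@n;r=np.linalg.norm(v-h[...,None]*n,axis=2)
for a,b in((9,15),(18,24),(28,40)):
    q=h[(r>a)&(r<b)&(abs(h)<70)];print(a,b,len(q),np.percentile(q,[5,50,95]).round(1))
s=v[(r<17)&(r>8)&(h>22)&(h<36)];print("face fit",np.linalg.lstsq(np.c_[s[:,:2],np.ones(len(s))],s[:,2],rcond=None)[0],"expected",-n[:2]/n[2])
uy=np.array([.988,-.155,0]);O=ori(-8.9,n);x=O.as_matrix()[:,0]
ball=np.array([423.7,90.1,139.7]);print(P,o["time_s"])
plan([(ball+n*80-x*45,O,7)],46)
E
```

```text
9 15 817 [28.6 29.8 30.9]
18 24 1240 [10.6 11.8 13. ]
28 40 3539 [-11.3 -10.1  -8.9]
face fit [-0.07479218 -0.51212614 33.39368022] expected [-0.0805439  -0.51434262]
[669.35555514  44.90353475 269.93126363] 20.525
[[[46, 2.8, -35.6, 4.5, -0.0, -0.01, 0.01], [46, 2.8, -35.6, 4.4, -0.0, -0.01, 0.0], [46, 2.8, -35.6, 4.5, -0.01, -0.01, 0.01], [46, 2.8, -35.5, 4.4, -0.0, -0.0, 0.0], [46, 2.8, -35.6, 4.5, -0.01, -0.01, 0.01]]]
[[[46, 2.8, -35.5, 4.4, -0.0, -0.0, 0.0], [46, 2.8, -35.6, 4.4, -0.01, -0.01, 0.01]]]
```

Collar top is at 29.8 (30 expected) and the flange at 11.8, so both are home. Now the lever.

>>> {"method": "arm_command", "body": {
  "series": [
    [[46,3,-35.5,4.5,0,0,0],[46,3,-35.5,4.5,0,0,0],[46,3,-35.5,4.5,0,0,0],[46,3,-35.5,4.5,0,0,0],[46,3,-35.5,4.5,0,0,0]]
  ]
}}

```text
time_s: 21.2
tcp_pos: [491.9, 76.8, 239.3]
eef_rot: [0.153, 0.737, 0.633, -0.182]
ft_force: [-0.4, 0.1, 1.0]
opening: 45.8
gripper_force: 0.0
```

>>> {"method": "arm_command", "body": {
  "series": [
    [[46,3,-35.5,4.5,0,0,0],[46,3,-35.5,4.5,0,0,0],[46,0,0,0,0,0,0]]
  ]
}}

```text
time_s: 21.58
tcp_pos: [421.4, 88.8, 228.6]
eef_rot: [0.153, 0.736, 0.633, -0.182]
ft_force: [0.5, 0.3, -1.0]
opening: 46.2
gripper_force: 0.0
```

```bash
python3 rel.py "[423.7,90.1,139.7]"; python3 - <<'E'
from h import *
P,R,o=cur();im,d,p=shot("wrist");cv2.imwrite("pics/w8.png",im);C=cloud(d,p)
b0=np.array([423.7,90.1,139.7]);q=proj([b0],p)[0];print("pred px",q)
g=im.max(2);v,u=np.mgrid[0:400,0:640]
m=(g<70)&(np.linalg.norm(C-b0,axis=2)<20);print(m.sum())
X=C[m];A=np.c_[2*X,np.ones(len(X))];s=np.linalg.lstsq(A,(X**2).sum(1),rcond=None)[0];print("sphere",s[:3],np.sqrt(s[3]+s[:3]@s[:3]))
from scipy.optimize import least_squares
s=least_squares(lambda c:np.linalg.norm(X-c,axis=1)-13,b0,loss="soft_l1").x;print("r13",s,"tool",R.inv().apply(s-P).round(1))
E
```

```text
ref in tool [42.48  2.48 78.05] P [421.4  88.8 228.6] 21.575 open 46.2 F tool [0.8 0.5 0.7] rotv [-0.15  0.04  0.31]
pred px [325.6305967  163.45750218]
97
sphere [422.18135922  91.40072122 140.03954578] 11.136705113637728
r13 [423.42107937  91.28554162 138.41893045] tool [44.1  2.  78.7]
```

View pics/w8.png

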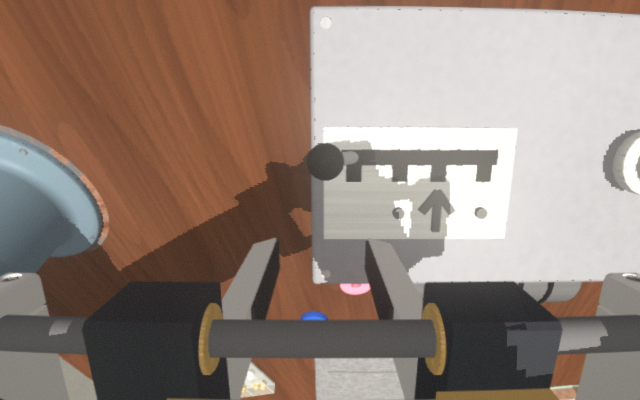

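Ball knob is at (325,162), as predicted. I descend with the open jaws straddling it.

>>> {"method": "arm_command", "body": {
  "series": [
    [[46,22,1,10,0,0,0],[46,22,1,15,0,0,0],[46,0,0,15,0,0,0],[46,0,0,15,0,0,0],[46,0,0,0,0,0,0]]
  ]
}}

```text
time_s: 22.25
tcp_pos: [427.2, 100.2, 160.5]
eef_rot: [0.154, 0.738, 0.632, -0.182]
ft_force: [1.1, 0.2, -0.2]
opening: 45.6
gripper_force: 0.0
```

```bash
python3 rel.py "[423.5,90.8,139.2]"
```

```text
ref in tool [ 1.11 -2.1  23.49] P [427.2 100.2 160.5] 22.25 open 45.6 F tool [ 0.4  1.1 -0. ] rotv [-0.16  0.04  0.08]
```

>>> {"method": "arm_command", "body": {
  "series": [
    [[46,1,-2,5,0,0,0],[46,0,0,7,0,0,0],[46,0,0,6.5,0,0,0],[46,0,0,0,0,0,0]]
  ]
}}

```text
time_s: 22.75
tcp_pos: [424.2, 93.7, 144.0]
eef_rot: [0.154, 0.738, 0.632, -0.181]
ft_force: [-0.9, -0.7, -0.2]
opening: 46.0
gripper_force: 0.0
```

>>> {"method": "arm_command", "body": {
  "series": [
    [[20,0,0,0,0,0,0],[20,0,0,0,0,0,0],[20,0,0,0,0,0,0],[20,0,0,0,0,0,0]]
  ],
  "grip_force": 12
}}

```text
time_s: 23.25
tcp_pos: [424.3, 94.1, 144.7]
eef_rot: [0.154, 0.738, 0.632, -0.181]
ft_force: [-3.7, 1.5, 2.1]
opening: 25.0
gripper_force: 12.0
```

```bash
python3 rel.py "[423.5,90.8,139.2]"; python3 - <<'E'
from h import *
# arc in tool frame (tool y=uy, tool z=-n), from a=-.6 to .2
P,R,_=cur()
a=np.linspace(-.6,.22,11);y=130*np.sin(a);z=-130*np.cos(a);print(np.c_[np.diff(y),np.diff(z)].round(1).tolist())
uy=np.array([np.sin(np.radians(YAW)),-np.cos(np.radians(YAW)),0]);print("uy in tool",R.inv().apply(uy).round(3),"target TCP",P+uy*(130*(np.sin(.2)+np.sin(.6)))+n*130*(np.cos(.2)-np.cos(.6)))
E
```

```text
ref in tool [-0.49 -0.3   6.47] P [424.3  94.1 144.7] 23.25 open 25.0 F tool [-0.1 -3.9 -2.3] rotv [-0.07 -0.01  0.11]
[[9.0, -5.7], [9.5, -4.9], [9.8, -4.1], [10.1, -3.3], [10.4, -2.4], [10.5, -1.6], [10.6, -0.7], [10.7, 0.2], [10.6, 1.0], [10.5, 1.9]]
uy in tool [-0.002  1.    -0.001] target TCP [523.80557705  87.95328119 162.55297909]
```

>>> {"method": "arm_command", "body": {
  "series": [
    [[20,0,9,-5.7,0,0,0],[20,0,9.5,-4.9,0,0,0],[20,0,9.8,-4.1,0,0,0],[20,0,10,-3.3,0,0,0],[20,0,10.4,-2.4,0,0,0]]
  ]
}}

```text
time_s: 23.88
tcp_pos: [474.4, 95.8, 162.6]
eef_rot: [0.154, 0.738, 0.632, -0.181]
ft_force: [-7.1, 2.8, 4.6]
opening: 24.8
gripper_force: 12.0
```

>>> {"method": "arm_command", "body": {
  "series": [
    [[20,0,10.5,-1.6,0,0,0],[20,0,10.6,-0.7,0,0,0],[20,0,10.7,0.2,0,0,0],[20,0,10.6,1,0,0,0],[20,0,8,1.5,0,0,0]]
  ]
}}

```text
time_s: 24.5
tcp_pos: [524.6, 87.6, 162.1]
eef_rot: [0.154, 0.738, 0.632, -0.181]
ft_force: [-4.6, 1.7, 2.7]
opening: 24.9
gripper_force: 12.0
```

>>> {"method": "arm_command", "body": {
  "series": [
    [[20,0,0,0,0,0,0],[20,0,0,0,0,0,0]]
  ]
}}

```text
time_s: 24.75
tcp_pos: [524.0, 87.8, 162.1]
eef_rot: [0.154, 0.737, 0.632, -0.181]
ft_force: [-1.4, -0.9, 0.5]
opening: 24.9
gripper_force: 12.0
```

```bash
python3 rel.py "[523.8,88,162.6]"
```

```text
ref in tool [-0.05 -0.24 -0.5 ] P [524.   87.8 162.1] 24.75 open 24.9 F tool [-1.2 -1.3  0. ] rotv [-0.    0.01  0.12]
```

Exactly at the target. Release, retreat and check.

>>> {"method": "arm_command", "body": {
  "series": [
    [[44,0,0,0,0,0,0],[44,0,0,0,0,0,0],[44,0,0,-5,0,0,0],[44,0,0,-25,0,0,0],[44,0,0,-40,0,0,0]]
  ]
}}

```text
time_s: 25.38
tcp_pos: [528.2, 119.9, 224.1]
eef_rot: [0.153, 0.737, 0.632, -0.182]
ft_force: [0.2, -0.4, 0.5]
opening: 43.9
gripper_force: 0.0
```

>>> {"method": "arm_command", "body": {
  "series": [
    [[44,-40,0,-30,0,0,0],[44,-30,0,-10,0,0,0],[44,0,0,0,0,0,0],[44,0,0,0,0,0,0]]
  ]
}}

```text
time_s: 25.88
tcp_pos: [522.0, 77.1, 291.0]
eef_rot: [0.154, 0.737, 0.632, -0.181]
ft_force: [1.5, -0.2, -0.4]
opening: 44.3
gripper_force: 0.0
```

```bash
python3 - <<'E'
from h import *
from scipy.optimize import least_squares
P,R,o=cur();im,d,p=shot("wrist");cv2.imwrite("pics/w9.png",im);C=cloud(d,p)
uy=np.array([np.sin(np.radians(YAW)),-np.cos(np.radians(YAW)),0]);piv=np.array([423.5,90.8,139.2])-130*(np.cos(.6)*n-np.sin(.6)*uy)
b0=piv+130*(np.cos(.2)*n+np.sin(.2)*uy);X=C[(im.max(2)<70)&(np.linalg.norm(C-b0,axis=2)<35)&((C-piv)@n>112)]
s=least_squares(lambda c:np.linalg.norm(X-c,axis=1)-13,b0,loss="soft_l1").x;v=s-piv;print(len(X),"angle",np.arctan2(v@uy,v@n),np.linalg.norm(v))
tip=np.array([671.4,65.5,163.9]);w=C-(tip-50*n);h=w@n;r=np.linalg.norm(w-h[...,None]*n,axis=2)
for a,b in((9,15),(18,24)):
    q=h[(r>a)&(r<b)&(abs(h)<70)];print(a,b,len(q),np.percentile(q,[5,50,95]).round(1) if len(q) else "")
print(P,o["ft_force"],o["time_s"])
E
```

```text
0 angle 0.20000000000000012 130.0
9 15 633 [28.2 29.6 30.8]
18 24 986 [-10.7  11.5  12.9]
[521.99422738  77.09518474 290.96345421] [ 1.51980046 -0.20999487 -0.39474987] 25.875
```

View pics/w9.png

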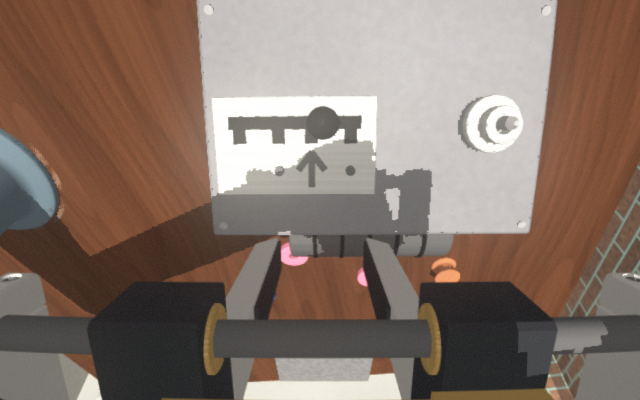

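The wrist view shows the ball at (323,122) over the arrowed notch, and the collar and flange stacked at (495,124). A projection check comes next, then I hand in.

```bash
python3 - <<'E'
from h import *
p=eyes.camera_params("wrist")
uy=np.array([np.sin(np.radians(YAW)),-np.cos(np.radians(YAW)),0]);piv=np.array([423.5,90.8,139.2])-130*(np.cos(.6)*n-np.sin(.6)*uy)
q=proj([piv+130*(np.cos(a)*n+np.sin(a)*uy) for a in(-.2,.2,.6)],p);print(q)
if np.linalg.norm(q[1]-[323,122])<8: print(ticket.job_done())
E
```

```text
[[256.33243311 124.48553973]
 [322.68992717 124.53953988]
 [379.86315329 124.48577465]]
the job is handed in; nothing more can be done
None
```

The job is handed in: the flange and then the collar are fully home on the spindle, and the lever was moved last and stays in the arrow's notch (+0.20 rad) with the gripper released and clear.

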